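# Heft two spray-glue cans and hold out the fuller one over the foam gear

## Robot

A 7-joint arm with a two-finger parallel gripper is mounted at the origin on the work surface. World frame = base frame: x ahead of the robot, y to its left, z up, the work surface at z = 0. Lengths are in mm, angles in rad, forces in N, time in s.
With the tool pointing down it reaches from about 400 to 875 mm from the base axis. Payload 4.4 kg.
Tool frame: the origin (TCP) lies at the very end of the fingers, on their centre line; the grasp point (between the pads) lies 19 mm behind it (ctrl.grasp_offset is the distance from the TCP to the grasp point, in mm); z points along the fingers, y is the line along which they close (so a half turn about z gives the same grasp; the last joint's range is limited). The gripper opens to 85 mm and grips with 20 to 120 N. Pads are 22 mm wide; open, the fingers measure 114 mm over their backs; the gripper's body (76 mm by 85 mm) begins 54 mm behind the grasp point. The pads swing forward as they close: fully open they stand 13 mm farther back than shut.
Start: joints at [-1.403, 0.628, 0.038, 1.517, -0.027, 0.996, -0.02], TCP at [150.562, 632.336, 193.413] pointing down, gripper open.
Joint ranges: [-3.06, 3.06], [-0.37, 2.12], [-1.25, 1.32], [0.18, 2.47], [-1.1, 4.24], [0.23, 1.98], [-2.94, 2.94]. Speed limits (rad/s): [2.57, 2.57, 3.14, 3.14, 3.14, 3.14, 3.14].

## Interface

Orientations are given as [roll, pitch, yaw] about the fixed x, y, z axes, in that order (R = Rz(yaw) Ry(pitch) Rx(roll)).
In Python, from cell import status, cams, ctrl gives the robot as it stands.
- The arm moves only by the tool move_arm, never from a script. Its argument "plan" is a list of rows, each a list of 3 entries, a list of its own where there are three numbers: the shift along the world's x, y, z in mm, then the turn, a rotation vector about the world's x, y, z in degrees, then the opening, from 0 (shut) to 1 (fully open). In form: [[[x, y, z], [wx, wy, wz], gripper], ...]. A call has 1 to 10 rows; each row shifts and turns the commanded pose from where the row before left it; what a row does not reach is not made up. A row lasts 1/8 s, in which the tool goes at most 62.5 mm and 10.7 degrees, less where a joint would pass 70% of its speed; a pose out of reach is approached as far as the arm can. A call with a gripper value outside its range is refused whole. The fingers move at their own pace and stop on an object; the grip force is fixed at half the most. Time passes only in rows, so rows that do not move let the fingers close. It gives the time, the measured TCP pose, the force, the opening and the grip force at its end, in the units of the state.
- status.read_state(): the state, without advancing time (a new reading comes with each control period).
- cams.get_image(name): name is "scene" or "side" or "wrist"; returns the picture (400x640x3 uint8, blue, green, red); there is no depth.
- cams.camera_params(name): a dict with "K" (3x3 intrinsics, pixels), "k1" (the pictures are not rectified: a ray, as slopes to the right and down, at radius r is drawn at 1 + k1 r^2 times it, then the intrinsics apply), "pose" (4x4, takes a point from camera to world coordinates); the wrist camera has in their place "tool_from_camera" (4x4, takes a point from camera to tool coordinates, whose origin is the TCP and whose axes are the flange's). Camera axes: x right, y down, z forward; pixel columns grow to the right and rows downward; lengths in mm; the calibration is good to about 2 mm. A picture is of the moment at which its call begins: read the wrist's pose just before it. camera_params takes no time and is no camera call.
- ctrl.finish_job(): hands the job in; it is judged then, once.
The state is a dict: "clock": time; "qpos": joint angles; "qd": joint speeds; "tau": joint torques, N m; "eef_pos": TCP position; "tool_rot": TCP orientation; "force": force on the tool from outside, world axes, zero at the start; "torque": the same for the moment, N m; "width": finger opening in mm; "gripper_force": force on a finger pad.
Only numpy, scipy, OpenCV 4.12 (cv2) and the standard library are available. Lean on these libraries where they do the work, as an engineer would, in place of code of your own. Each camera call takes 0.05 s, during which the arm holds its last target. There are 200 camera calls.

## Task

Two look-alike cans of spray adhesive stand on the workshop bench and one of them is nearly spent. Lift each in turn to feel which is heavier, stand the lighter one back upright on the bench, and bring the heavier one upright to the foam gear. Finish while still holding it in the gripper, still and upright, a few centimetres above the gear's hub and touching nothing else; do not tip either can over or disturb the gear, pail, tape roll or brush.

Things in the scene. Friction and masses are not known exactly. Their poses are not given: they have to be found in the camera images.
- can_a: one of two look-alike aerosol cans, upright, white with a blue label band: straight round wall 53 mm in diameter from the base to 165 mm, dome to 175 mm, white nozzle 15 mm wide with its top at 190 mm. Origin: centre of the underside; z up. Grip the top 35 mm of the straight wall from above to keep the gripper's body clear of the nozzle; 20 to 40 N carries either can.
- can_b: the other can, exactly like can_a in shape, size and looks; origin and axes as for can_a. One of the two is nearly spent (80 to 120 g), the other fuller (260 to 380 g); which one it is changes and cannot be seen. The cans stand at least 100 mm apart.
- gear: prop gear wheel of hard white foam with brown cardboard on its 20 teeth, flat and loose on the bench, 0.6 kg: 290 mm over the tooth tips, 50 mm high, with a round brown cardboard hub disc (60 mm in diameter) standing up in its middle to 64 mm. Origin: centre of the underside; z up.
- gear_hub (a point): centre of the hub's top face, 64 mm above the bench; z up.
- pail: bystander: small white open pail with a little dried plaster in it and a wire bail hanging at its side, 118 mm in diameter, 110 mm high; origin at the centre of its underside.
- tape: bystander: roll of masking tape lying flat, 104 mm in diameter, 48 mm high; origin at the centre of its underside.
- brush: bystander: flat paint brush lying on the bench, about 200 mm long, under 30 mm high; origin at its middle, underside.
- table: the bench: flat top 1.3 x 1.7 m at height 0 (origin: centre of the top), on which everything stands; it does not move.

How it is judged (in metres and radians):
On the way, in this order (a step that is already met when the one before it is completed fails the run):
1. the lighter can has been lifted in the gripper, its base over 25 mm up, while the heavier one stands on the bench (a can that presses on the bench with over 1.9 N is the heavier) (((height (world z) of can_a above 0.025 m and contact force between can_a and the fingers above 0.3 N and height (world z) of can_b below 0.005 m and contact force between can_b and table above 1.9 N) or (height (world z) of can_b above 0.025 m and contact force between can_b and the fingers above 0.3 N and height (world z) of can_a below 0.005 m and contact force between can_a and table above 1.9 N))), for 0.3 s.
2. the lighter can stands upright on the bench again and is let go (((height (world z) of can_a below 0.005 m and angle between can_a's own z axis and vertical below 0.05 rad and contact force between can_a and the fingers below 0.05 N and linear speed of can_a below 0.02 m/s and contact force between can_a and table between 0.3 and 1.9 N) or (height (world z) of can_b below 0.005 m and angle between can_b's own z axis and vertical below 0.05 rad and contact force between can_b and the fingers below 0.05 N and linear speed of can_b below 0.02 m/s and contact force between can_b and table between 0.3 and 1.9 N))), for 0.2 s.
At the end, for the whole second after the job is handed in: Heavier can still gripped, at rest, upright within 0.15 rad, axis within 40 mm of the hub centre, base 15 to 150 mm above the hub, touching neither gear nor other can; lighter can upright (0.05 rad) and untouched on the bench; gear moved under 20 mm (((contact force between can_a and the fingers above 0.5 N and z of can_a in the frame of gear_hub between 0.015 and 0.15 m and horizontal distance between can_a and gear_hub below 0.04 m and angle between can_a's own z axis and vertical below 0.15 rad and linear speed of each of can_a, can_b below 0.02 m/s and contact force between can_a and gear below 0.05 N and contact force between can_a and can_b below 0.05 N and contact force between can_b and the arm below 0.05 N and height (world z) of can_b below 0.005 m and angle between can_b's own z axis and vertical below 0.05 rad and contact force between can_b and the fingers below 0.05 N and contact force between can_b and table between 0.3 and 1.9 N) or (contact force between can_b and the fingers above 0.5 N and z of can_b in the frame of gear_hub between 0.015 and 0.15 m and horizontal distance between can_b and gear_hub below 0.04 m and angle between can_b's own z axis and vertical below 0.15 rad and linear speed of each of can_b, can_a below 0.02 m/s and contact force between can_b and gear below 0.05 N and contact force between can_b and can_a below 0.05 N and contact force between can_a and the arm below 0.05 N and height (world z) of can_a below 0.005 m and angle between can_a's own z axis and vertical below 0.05 rad and contact force between can_a and the fingers below 0.05 N and contact force between can_a and table between 0.3 and 1.9 N)) and distance of gear from where it was at the start of the episode below 0.02 m); the arm keeps its last pose, push and grip.
It fails at once if a can is tipped over (leans more than 0.5 rad) (angle between any of can_a, can_b's own z axis and vertical above 0.5 rad).
It fails at once if the gear is moved more than 20 mm (distance of gear from where it was at the start of the episode above 0.02 m).
It fails at once if the pail, the tape roll or the brush is moved more than 20 mm (distance of any of pail, tape, brush from where it was at the start of the episode above 0.02 m).
It also fails if it takes over 64 s, if anything falls off the work surface, if the arm or the gripper's body presses on something with over 40 N, if the wrist force passes 120 N, or if a joint passes its speed limit or range.

## Working session

There is one attempt and no reset: what is moved stays moved. The work goes in short steps, Python scripts to look and compute and a tool call to move; the robot and the scene stay as the last step left them, time stands still between calls to the robot, and variables do not carry over. Pictures are saved under pics/ and viewed, at most 10 in all, crops included, and the job is handed in when it is done.

Besides the shell and the picture viewer there is one more tool, called in YAML: its name, and indented under it one key for each argument. move_arm: Moves the arm, as the interface text tells. Its arguments: {"type":"object","properties":{"plan":{"type":"array","items":{"type":"array"}}},"required":["plan"]}

```bash
mkdir -p pics
cat > h.py <<'E'
import numpy as np,cv2
from cell import status,cams,ctrl
def ray(name,px):
    p=cams.camera_params(name);K=np.array(p["K"]);k=p["k1"]
    d=np.array([(px[0]-K[0,2])/K[0,0],(px[1]-K[1,2])/K[1,1]]);u=d.copy()
    for _ in range(20):u=d/(1+k*(u@u))
    T=np.array(p["pose"]);return T[:3,3],T[:3,:3]@np.r_[u,1]
def onz(name,px,z):
    o,d=ray(name,px);return (o+d*(z-o[2])/d[2]).round(1)
def grab(n,f):
    im=cams.get_image(n);cv2.imwrite("pics/"+f,im);return im
E
python3 - <<'E'
from h import *
grab("scene","s1.png");grab("side","d1.png")
for n in("scene","side"):print(np.round(cams.camera_params(n)["pose"],2))
s=status.read_state();print(s["clock"],s["tool_rot"],s["width"],s["force"],s["eef_pos"])
E
```

```text
[[ 2.00000e-01  6.80000e-01 -7.00000e-01  1.47102e+03]
 [ 9.80000e-01 -1.30000e-01  1.60000e-01 -8.87400e+01]
 [ 2.00000e-02 -7.20000e-01 -7.00000e-01  9.70990e+02]
 [ 0.00000e+00  0.00000e+00  0.00000e+00  1.00000e+00]]
[[ 9.0000e-01 -3.3000e-01  2.9000e-01  3.2302e+02]
 [-4.4000e-01 -6.9000e-01  5.7000e-01 -3.6780e+02]
 [ 1.0000e-02 -6.4000e-01 -7.7000e-01  7.2704e+02]
 [ 0.0000e+00  0.0000e+00  0.0000e+00  1.0000e+00]]
0.1 [-3.13986242e+00  4.67214498e-05  2.90783572e+00] 85.29406579974206 [ 0.68390236 -0.09543394  0.32620829] [150.40950165 631.71126405 192.57303493]
```

View pics/s1.png

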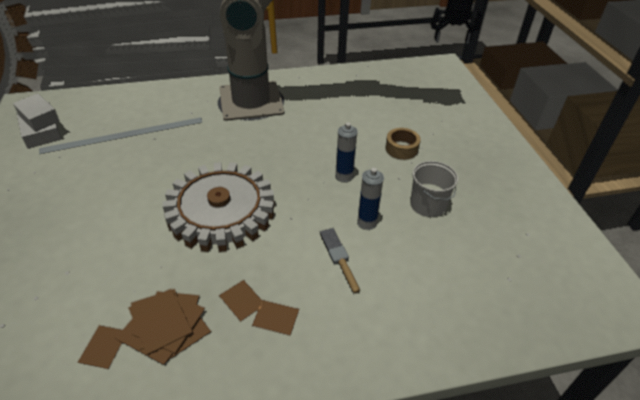

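View pics/d1.png

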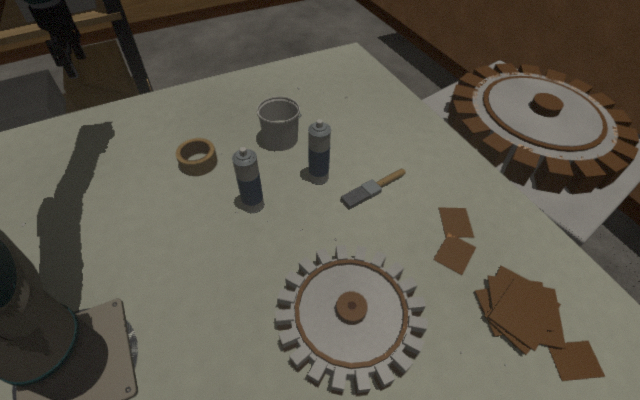

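The scene view has the nozzle tops at about (347,125) and (373,171) and the hub at (218,196). The side view has nozzles at (242,151) and (319,123) and the hub at (351,307). The pail, tape and brush lie near the cans.

Run:
```python
from h import *
for n,l in dict(scene=[("c1",347,125,190),("c2",373,171,190),("hub",218,194,64),("tape",403,137,48),("pail",434,175,110),("brushtip",325,232,10),("brushend",356,290,10)],side=[("c1",242,151,190),("c2",319,123,190),("hub",351,306,64),("tape",196,150,48),("pail",279,108,110),("brushtip",348,200,10),("brushend",404,171,10)]).items():
  for a,u,v,z in l:print(n,a,onz(n,(u,v),z))
p=cams.camera_params("wrist");print(np.round(p["tool_from_camera"],2),p["K"])
```

```text
scene c1 [450.3 221.9 190. ]
scene c2 [640.1 237.5 190. ]
scene hub [ 518.1 -136.9   64. ]
scene tape [355.2 432.2  48. ]
scene pail [599.8 424.4 110. ]
scene brushtip [654.2 122.3  10. ]
scene brushend [842.9 154.4  10. ]
side c1 [435.5 217.3 190. ]
side c2 [623.7 231.1 190. ]
side hub [ 511.5 -140.    64. ]
side tape [354.4 429.4  48. ]
side pail [597.9 425.1 110. ]
side brushtip [656.9 127.3  10. ]
side brushend [843.6 151.2  10. ]
[[  -0.     -0.94   -0.33   85.74]
 [   1.     -0.      0.     -0.61]
 [  -0.     -0.33    0.94 -180.22]
 [   0.      0.      0.      1.  ]] [[327.16486185   0.         322.38220042]
 [  0.         327.16486185 190.72260553]
 [  0.           0.           1.        ]]
```

move_arm:
  plan:
    - [[0,0,55],[0,0,0],1]
    - [[0,0,55],[0,0,0],1]
    - [[36,-50,0],[0,0,0],1]
    - [[36,-50,0],[0,0,0],1]
    - [[36,-50,0],[0,0,0],1]
    - [[36,-50,0],[0,0,0],1]
    - [[36,-50,0],[0,0,0],1]
    - [[36,-50,0],[0,0,0],1]
    - [[36,-50,0],[0,0,0],1]
    - [[36,-55,0],[0,0,0],1]

```text
clock: 1.35
eef_pos: [437.6, 228.4, 303.3]
tool_rot: [3.141, -0.0, 2.908]
force: [1.7, 1.9, 0.2]
width: 85.5
gripper_force: 0.0
```

move_arm:
  plan:
    - [[0,0,0],[0,0,0],1]
    - [[0,0,0],[0,0,0],1]

```text
clock: 1.6
eef_pos: [436.3, 230.5, 303.1]
tool_rot: [3.141, -0.001, 2.908]
force: [0.4, 1.6, 0.3]
width: 85.5
gripper_force: 0.0
```

```bash
cat >> h.py <<'E'
from scipy.spatial.transform import Rotation as R
def wpose(s):
    T=np.eye(4);T[:3,:3]=R.from_euler("xyz",s["tool_rot"]).as_matrix();T[:3,3]=s["eef_pos"]
    return T@np.array(cams.camera_params("wrist")["tool_from_camera"])
def wray(T,px):
    p=cams.camera_params("wrist");K=np.array(p["K"]);k=p["k1"]
    d=np.array([(px[0]-K[0,2])/K[0,0],(px[1]-K[1,2])/K[1,1]]);u=d.copy()
    for _ in range(20):u=d/(1+k*(u@u))
    return T[:3,3],T[:3,:3]@np.r_[u,1]
def wonz(T,px,z):
    o,d=wray(T,px);return (o+d*(z-o[2])/d[2]).round(1)
E
python3 - <<'E'
from h import *
s=status.read_state();T=wpose(s);np.save("T1",T);grab("wrist","w1.png");print(s["eef_pos"],s["tool_rot"],s["force"],s["qpos"],s["clock"])
E
```

```text
[436.26684606 230.50827502 303.13916923] [ 3.14141143e+00 -1.10531748e-03  2.90768978e+00] [0.41087293 1.58132762 0.2580956 ] [-0.68130388  0.28715045  0.18408008  1.78631522 -0.05999776  1.07417338
  0.86094092] 1.6
```

View pics/w1.png

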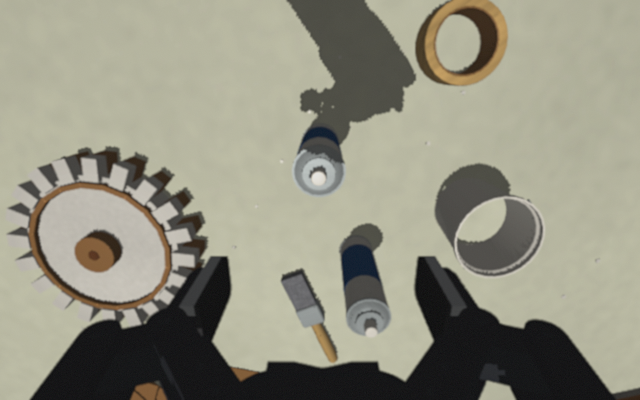

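The wrist view shows the near can's nozzle at (319,177), the far can's nozzle at (371,327) and the hub at (97,252).

Run:
```python
from h import *
T=np.load("T1.npy")
def tri(rs):
    A=0;b=0
    for o,d in rs:
        d=d/np.linalg.norm(d);P=np.eye(3)-np.outer(d,d);A=A+P;b=b+P@o
    return np.linalg.solve(A,b).round(1)
for n,px,z,a,b in[("c1",(319,177),190,(347,125),(242,151)),("c2",(371,327),190,(373,171),(319,123)),("hub",(97,252),64,(218,194),(351,306))]:
    print(n,wonz(T,px,z),tri([wray(T,px),ray("scene",a),ray("side",b)]))
# dome rim circle centre: z~165
print(wonz(T,(318,171),165),wonz(T,(367,318),165))
```

```text
c1 [437.7 226.4 190. ] [438.7 225.7 181.8]
c2 [621.1 241.7 190. ] [629.5 241.6 180.4]
hub [ 509.9 -130.1   64. ] [ 512.6 -137.2   57.5]
[438.6 224.9 165. ] [629.5 238.8 165. ]
```

move_arm:
  plan:
    - [[2,-5,-25],[0,0,0],1]
    - [[0,0,-40],[0,0,0],1]
    - [[0,0,-35],[0,0,0],1]
    - [[0,0,-30],[0,0,0],1]
    - [[0,0,-25],[0,0,0],1]
    - [[0,0,-17],[0,0,0],1]
    - [[0,0,0],[0,0,0],1]
    - [[0,0,0],[0,0,0],1]

```text
clock: 2.65
eef_pos: [438.7, 226.3, 131.9]
tool_rot: [3.141, 0.0, 2.91]
force: [0.4, 0.9, 0.0]
width: 85.6
gripper_force: 0.0
```

Run:
```python
from h import *
grab("wrist","w2.png")
```

```text
(no output)
```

View pics/w2.png

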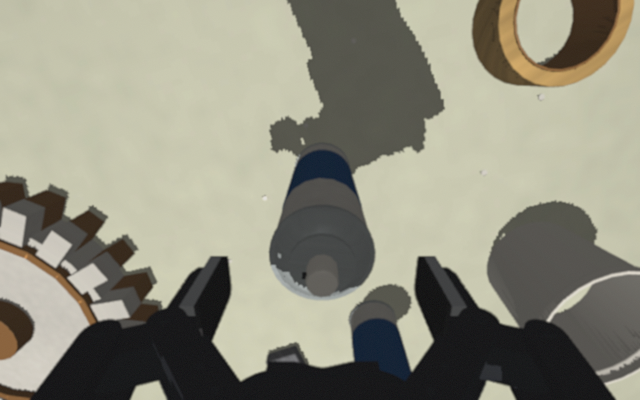

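The can is centred between the open fingers, with its dome at (322,250) and the fingers at columns 230 and 415. I'll close and lift.

move_arm:
  plan:
    - [[-3,0,0],[0,0,0],1]
    - [[0,0,0],[0,0,0],0]
    - [[0,0,0],[0,0,0],0]
    - [[0,0,0],[0,0,0],0]
    - [[0,0,0],[0,0,0],0]
    - [[0,0,0],[0,0,0],0]
    - [[0,0,0],[0,0,0],0]
    - [[0,0,0],[0,0,0],0]

```text
clock: 3.7
eef_pos: [436.4, 225.5, 131.9]
tool_rot: [3.14, 0.001, 2.908]
force: [-0.7, -0.0, 5.4]
width: 28.2
gripper_force: 58.9
```

move_arm:
  plan:
    - [[0,0,0],[0,0,0],0]
    - [[0,0,10],[0,0,0],0]
    - [[0,0,15],[0,0,0],0]
    - [[0,0,15],[0,0,0],0]
    - [[0,0,5],[0,0,0],0]
    - [[0,0,0],[0,0,0],0]
    - [[0,0,0],[0,0,0],0]
    - [[0,0,0],[0,0,0],0]
    - [[0,0,0],[0,0,0],0]
    - [[0,0,0],[0,0,0],0]

```text
clock: 4.95
eef_pos: [435.7, 225.0, 176.3]
tool_rot: [-3.141, -0.0, 2.908]
force: [0.2, -0.4, -3.4]
width: 28.0
gripper_force: 59.5
```

Run:
```python
from h import *
f=[]
for i in range(4):
    f.append(status.read_state()["force"]);im=cams.get_image("wrist")
print(np.round(f,2));cv2.imwrite("pics/w3.png",im)
```

```text
[[ 0.23 -0.35 -3.36]
 [ 0.41  1.79 -3.66]
 [-0.1  -0.3  -2.88]
 [ 0.45  1.4  -3.55]]
```

View pics/w3.png

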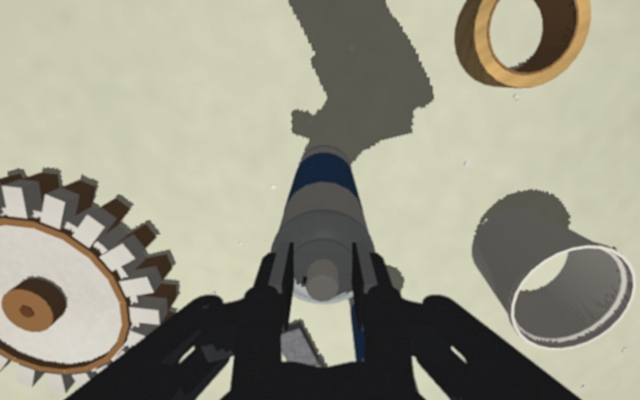

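The can is off the bench, but the reported width of 28 mm doesn't fit a 53 mm wall, so I'm checking from outside where the fingers hold it.

Run:
```python
from h import *
a=grab("scene","s2.png")[40:200,260:420];b=grab("side","d2.png")[80:240,170:330]
cv2.imwrite("pics/c1.png",np.hstack([cv2.resize(a,(400,400),interpolation=3),cv2.resize(b,(400,400),interpolation=3)]))
```

```text
(no output)
```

View pics/c1.png

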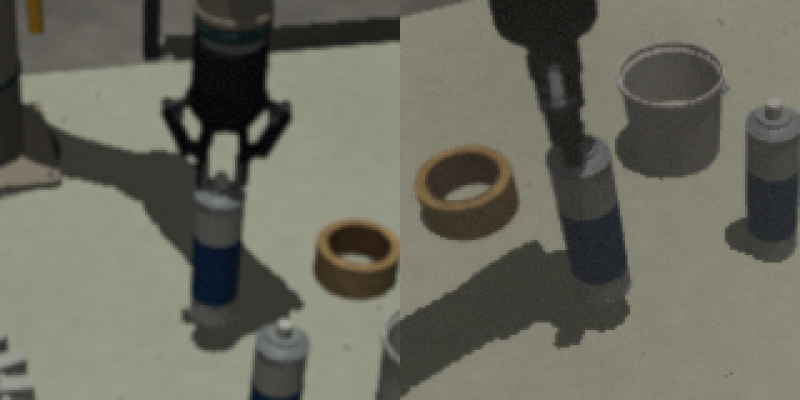

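The fingers pinch the dome, so the real fingertips sit about 45 mm above the reported TCP. The load is about 3.4 N, so this is the heavier can. I'll set it back gently and release it.

move_arm:
  plan:
    - [[0,0,-8],[0,0,0],0]
    - [[0,0,-10],[0,0,0],0]
    - [[0,0,-10],[0,0,0],0]
    - [[0,0,-8],[0,0,0],0]
    - [[0,0,-5],[0,0,0],0]
    - [[0,0,-3],[0,0,0],0]
    - [[0,0,0],[0,0,0],0]
    - [[0,0,0],[0,0,0],0]

```text
clock: 6.25
eef_pos: [435.9, 225.1, 132.6]
tool_rot: [3.141, 0.0, 2.908]
force: [-0.6, -0.2, -4.8]
width: 28.1
gripper_force: 59.5
```

move_arm:
  plan:
    - [[0,0,-1],[0,0,0],0]
    - [[0,0,0],[0,0,0],0]

```text
clock: 6.5
eef_pos: [436.3, 225.5, 132.0]
tool_rot: [3.14, 0.001, 2.908]
force: [-1.0, 0.4, 2.1]
width: 27.8
gripper_force: 60.1
```

move_arm:
  plan:
    - [[0,0,-1],[0,0,0],0]
    - [[0,0,0],[0,0,0],0]

```text
clock: 6.75
eef_pos: [436.9, 225.9, 131.9]
tool_rot: [3.139, 0.002, 2.908]
force: [-0.6, 0.8, 10.7]
width: 28.5
gripper_force: 61.2
```

move_arm:
  plan:
    - [[0,0,0],[0,0,0],1]
    - [[0,0,0],[0,0,0],1]
    - [[0,0,0],[0,0,0],1]
    - [[0,0,0],[0,0,0],1]
    - [[0,0,0],[0,0,0],1]
    - [[0,0,0],[0,0,0],1]

```text
clock: 7.5
eef_pos: [435.8, 225.0, 130.4]
tool_rot: [-3.142, -0.0, 2.908]
force: [0.4, 0.6, 0.2]
width: 85.6
gripper_force: 0.0
```

Run:
```python
from h import *
print(np.round(status.read_state()["force"],2),ctrl.grasp_offset)
grab("wrist","w4.png")
a=grab("scene","s3.png")[40:200,260:420];b=grab("side","d3.png")[80:240,170:330]
cv2.imwrite("pics/c2.png",np.hstack([cv2.resize(a,(400,400),interpolation=3),cv2.resize(b,(400,400),interpolation=3)]))
```

```text
[0.39 0.6  0.19] 18.700000000000003
```

View pics/c2.png

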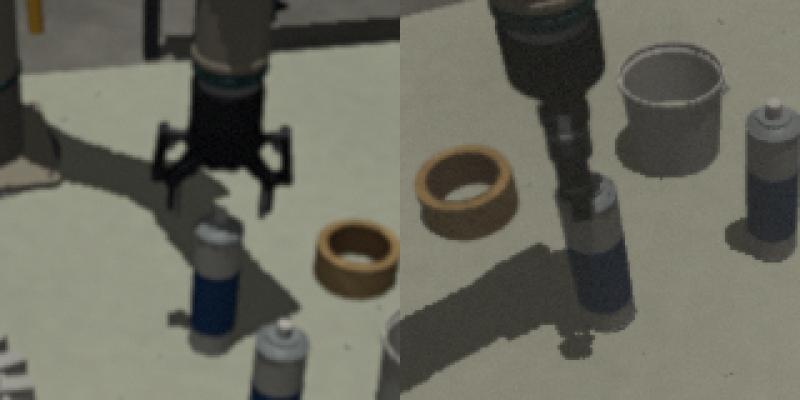

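Run:
```python
from h import *
for px,s in(((366.4,126),1),((328.8,122.8),-1)):
    o,d=ray("scene",px)
    for w in(43,50,57):
        p=np.array([435.8+s*w*.23,225+s*w*.97])
        t=((p-o[:2])@d[:2])/(d[:2]@d[:2]);q=o+t*d;print(s,w,q.round(1),(q[:2]-p).round(1))
```

```text
1 43 [449.3 276.8 178.7] [ 3.6 10.1]
1 50 [448.6 277.  178.1] [1.3 3.5]
1 57 [447.8 277.3 177.6] [-1.1 -3. ]
-1 43 [424.6 178.3 184.5] [-1.3 -5. ]
-1 50 [424.7 178.2 184.6] [0.4 1.7]
-1 57 [424.9 178.2 184.7] [2.2 8.5]
```

Fingertips (open) sit near z≈180 with the reported TCP at 130. After the 13 mm open swing that leaves about 38 mm of tool-length error, so I'll grip about 38 mm lower. Moving to the other can.

move_arm:
  plan:
    - [[0,0,40],[0,0,0],1]
    - [[0,0,50],[0,0,0],1]
    - [[35,2,0],[0,0,0],1]
    - [[45,4,0],[0,0,0],1]
    - [[45,4,0],[0,0,0],1]
    - [[40,4,0],[0,0,0],1]
    - [[25,1,0],[0,0,0],1]
    - [[0,0,0],[0,0,0],1]
    - [[0,0,0],[0,0,0],1]
    - [[0,0,0],[0,0,0],1]

```text
clock: 8.9
eef_pos: [624.7, 240.4, 220.7]
tool_rot: [3.142, -0.001, 2.909]
force: [0.8, -0.0, -0.4]
width: 85.6
gripper_force: 0.0
```

Run:
```python
from h import *
s=status.read_state();T=wpose(s);np.save("T2",T);grab("wrist","w5.png");print(s["eef_pos"],s["tool_rot"],s["force"],s["clock"])
```

```text
[624.67526355 240.37104908 220.65330048] [ 3.14150147e+00 -7.74591392e-04  2.90852726e+00] [ 0.7890822  -0.01890494 -0.35287824] 8.9
```

View pics/w5.png

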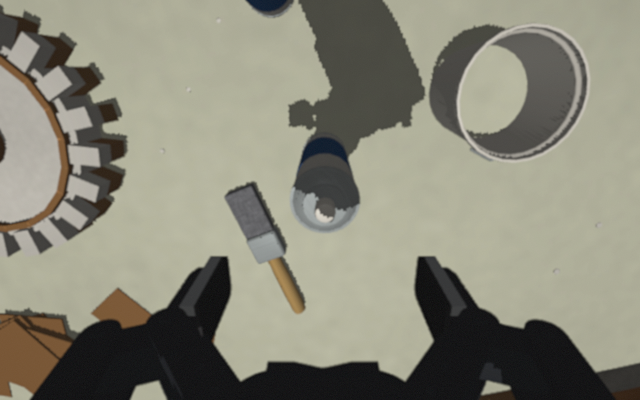

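The can's dome is centred at about (325,199) with the nozzle at (325,209), and pail and brush are well clear.

Run:
```python
from h import *
T=np.load("T2.npy");print(wonz(T,(325,209),190),wonz(T,(325,199),165))
```

```text
[625.8 241.4 190. ] [627.8 241.1 165. ]
```

move_arm:
  plan:
    - [[2,1,-20],[0,0,0],1]
    - [[0,0,-30],[0,0,0],1]
    - [[0,0,-30],[0,0,0],1]
    - [[0,0,-20],[0,0,0],1]
    - [[0,0,-15],[0,0,0],1]
    - [[0,0,-13],[0,0,0],1]
    - [[0,0,0],[0,0,0],1]
    - [[0,0,0],[0,0,0],1]

```text
clock: 9.95
eef_pos: [628.4, 241.2, 93.2]
tool_rot: [3.141, 0.001, 2.908]
force: [0.7, -0.1, -0.2]
width: 85.6
gripper_force: 0.0
```

move_arm:
  plan:
    - [[0,0,0],[0,0,0],0]
    - [[0,0,0],[0,0,0],0]
    - [[0,0,0],[0,0,0],0]
    - [[0,0,0],[0,0,0],0]
    - [[0,0,0],[0,0,0],0]
    - [[0,0,0],[0,0,0],0]
    - [[0,0,0],[0,0,0],0]

```text
clock: 10.82
eef_pos: [628.8, 241.4, 93.4]
tool_rot: [3.14, 0.002, 2.908]
force: [0.6, -0.3, 5.2]
width: 52.2
gripper_force: 63.2
```

Width is now 52 mm, so this is a proper wall grip. Lifting.

move_arm:
  plan:
    - [[0,0,10],[0,0,0],0]
    - [[0,0,20],[0,0,0],0]
    - [[0,0,15],[0,0,0],0]
    - [[0,0,5],[0,0,0],0]
    - [[0,0,0],[0,0,0],0]
    - [[0,0,0],[0,0,0],0]
    - [[0,0,0],[0,0,0],0]
    - [[0,0,0],[0,0,0],0]
    - [[0,0,0],[0,0,0],0]
    - [[0,0,0],[0,0,0],0]

```text
clock: 12.08
eef_pos: [627.7, 241.0, 142.4]
tool_rot: [-3.141, -0.0, 2.908]
force: [-0.2, -0.2, -1.3]
width: 52.1
gripper_force: 62.7
```

Run:
```python
from h import *
f=[]
for i in range(4):
    f.append(status.read_state()["force"]);cams.get_image("wrist")
print(np.round(f,2))
```

```text
[[-0.19 -0.21 -1.26]
 [ 0.27 -0.61 -0.64]
 [-0.05  0.46 -1.38]
 [ 0.33 -0.24 -1.6 ]]
```

This one weighs about 1.2 N, so it's the lighter can. I'll put it back.

move_arm:
  plan:
    - [[0,0,-10],[0,0,0],0]
    - [[0,0,-15],[0,0,0],0]
    - [[0,0,-12],[0,0,0],0]
    - [[0,0,-7],[0,0,0],0]
    - [[0,0,-3],[0,0,0],0]
    - [[0,0,-2],[0,0,0],0]
    - [[0,0,0],[0,0,0],0]
    - [[0,0,0],[0,0,0],0]

```text
clock: 13.28
eef_pos: [628.0, 241.2, 93.8]
tool_rot: [3.141, 0.0, 2.908]
force: [-0.6, 0.1, -1.3]
width: 52.0
gripper_force: 62.7
```

move_arm:
  plan:
    - [[0,0,-1],[0,0,0],0]
    - [[0,0,0],[0,0,0],0]

```text
clock: 13.52
eef_pos: [628.3, 241.1, 93.5]
tool_rot: [3.141, 0.001, 2.908]
force: [-1.1, 1.0, 6.4]
width: 52.5
gripper_force: 63.3
```

Contact with the bench. Releasing and rising.

move_arm:
  plan:
    - [[0,0,0],[0,0,0],1]
    - [[0,0,0],[0,0,0],1]
    - [[0,0,0],[0,0,0],1]
    - [[0,0,0],[0,0,0],1]
    - [[0,0,0],[0,0,0],1]
    - [[0,0,0],[0,0,0],1]
    - [[0,0,0],[0,0,0],1]
    - [[0,0,0],[0,0,0],1]

```text
clock: 14.52
eef_pos: [627.8, 241.1, 92.4]
tool_rot: [3.142, -0.0, 2.908]
force: [-0.1, 0.3, 0.9]
width: 85.3
gripper_force: 0.0
```

move_arm:
  plan:
    - [[0,0,20],[0,0,0],1]
    - [[0,0,40],[0,0,0],1]
    - [[0,0,50],[0,0,0],1]
    - [[0,0,20],[0,0,0],1]
    - [[-40,-3,0],[0,0,0],1]
    - [[-50,-4,0],[0,0,0],1]
    - [[-50,-5,0],[0,0,0],1]
    - [[-50,-4,0],[0,0,0],1]
    - [[0,0,0],[0,0,0],1]
    - [[0,0,0],[0,0,0],1]

```text
clock: 15.78
eef_pos: [438.8, 225.4, 223.0]
tool_rot: [3.14, 0.002, 2.908]
force: [-0.2, -0.6, -0.1]
width: 85.7
gripper_force: 0.0
```

Run:
```python
from h import *
s=status.read_state();T=wpose(s);np.save("T3",T);a=grab("wrist","w6.png")[80:320,200:450];print(s["eef_pos"],s["clock"])
b=grab("side","d4.png")[80:240,170:350]
cv2.imwrite("pics/c3.png",np.hstack([cv2.resize(a,(417,400)),cv2.resize(b,(380,400))]))
```

```text
[438.82201786 225.42354523 223.01357426] 15.775
```

View pics/c3.png

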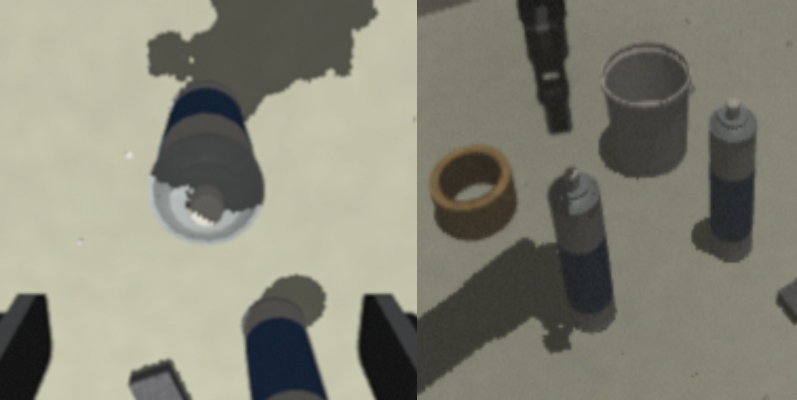

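Both cans stand upright. The heavy can's dome is centred at about (325,193) in the wrist view.

Run:
```python
from h import *
T=np.load("T3.npy");print(wonz(T,(324,205),190),wonz(T,(324.8,193),165))
```

```text
[437.9 226.3 190. ] [438.1 227.  165. ]
```

move_arm:
  plan:
    - [[0,1,-20],[0,0,0],1]
    - [[0,0,-35],[0,0,0],1]
    - [[0,0,-30],[0,0,0],1]
    - [[0,0,-20],[0,0,0],1]
    - [[0,0,-15],[0,0,0],1]
    - [[0,0,-10],[0,0,0],1]
    - [[0,0,0],[0,0,0],1]
    - [[0,0,0],[0,0,0],1]

```text
clock: 16.88
eef_pos: [438.5, 226.2, 92.8]
tool_rot: [3.141, 0.001, 2.908]
force: [0.3, -1.2, 1.0]
width: 85.1
gripper_force: 0.0
```

move_arm:
  plan:
    - [[0,0,0],[0,0,0],0]
    - [[0,0,0],[0,0,0],0]
    - [[0,0,0],[0,0,0],0]
    - [[0,0,0],[0,0,0],0]
    - [[0,0,0],[0,0,0],0]
    - [[0,0,0],[0,0,0],0]
    - [[0,0,0],[0,0,0],0]

```text
clock: 17.75
eef_pos: [438.2, 226.3, 93.3]
tool_rot: [3.141, 0.001, 2.908]
force: [0.3, -0.8, 6.3]
width: 51.9
gripper_force: 62.5
```

move_arm:
  plan:
    - [[0,0,15],[0,0,0],0]
    - [[0,0,35],[0,0,0],0]
    - [[0,0,40],[0,0,0],0]
    - [[0,0,40],[0,0,0],0]
    - [[0,0,15],[0,0,0],0]
    - [[0,0,0],[0,0,0],0]
    - [[4,-20,0],[0,0,0],0]
    - [[6,-30,0],[0,0,0],0]
    - [[8,-40,0],[0,0,0],0]
    - [[8,-40,0],[0,0,0],0]

```text
clock: 19.0
eef_pos: [462.8, 94.7, 236.3]
tool_rot: [-3.14, -0.002, 2.908]
force: [1.4, 0.0, -3.4]
width: 51.8
gripper_force: 64.9
```

move_arm:
  plan:
    - [[8,-40,0],[0,0,0],0]
    - [[8,-40,0],[0,0,0],0]
    - [[8,-40,0],[0,0,0],0]
    - [[8,-40,0],[0,0,0],0]
    - [[8,-35,0],[0,0,0],0]
    - [[6,-25,0],[0,0,0],0]
    - [[3,-12,0],[0,0,0],0]
    - [[0,0,0],[0,0,0],0]
    - [[0,0,0],[0,0,0],0]
    - [[0,0,0],[0,0,0],0]

```text
clock: 20.25
eef_pos: [512.7, -134.5, 237.4]
tool_rot: [3.141, -0.001, 2.91]
force: [-0.7, -0.2, -4.8]
width: 52.1
gripper_force: 64.9
```

Run:
```python
from h import *
s=status.read_state();print(s["eef_pos"],s["tool_rot"],s["force"],s["width"],s["gripper_force"],np.abs(s["qd"]).max(),s["clock"])
a=grab("scene","s5.png")[60:280,100:400];b=grab("side","d5.png")[70:400,200:500]
cv2.imwrite("pics/c4.png",np.hstack([cv2.resize(a,(450,330)),b]))
```

```text
[ 512.67569026 -134.49540973  237.3610881 ] [ 3.14091541e+00 -5.33771517e-04  2.90979349e+00] [-0.73888576 -0.22647195 -4.81959684] 52.07147968620616 64.9085748475045 0.004657976659637941 20.25
```

View pics/c4.png

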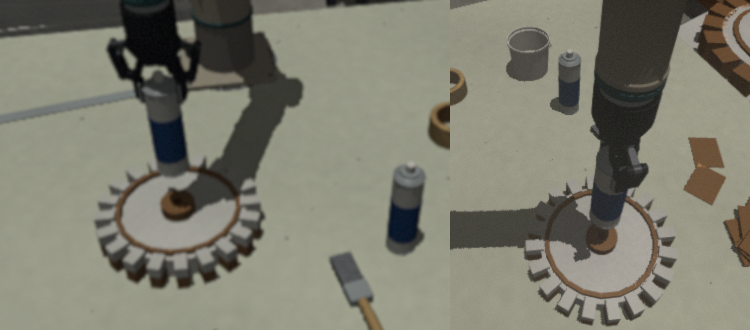

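The can hangs upright over the hub, with its base centre at about (214,172) in the scene view and (355,291) in the side view. I'll lower it 35 mm and check alignment.

move_arm:
  plan:
    - [[0,0,-8],[0,0,0],0]
    - [[0,0,-12],[0,0,0],0]
    - [[0,0,-10],[0,0,0],0]
    - [[0,0,-5],[0,0,0],0]
    - [[0,0,0],[0,0,0],0]
    - [[0,0,0],[0,0,0],0]
    - [[0,0,0],[0,0,0],0]
    - [[0,0,0],[0,0,0],0]

```text
clock: 21.35
eef_pos: [512.9, -136.0, 202.7]
tool_rot: [3.142, 0.0, 2.908]
force: [-0.1, -0.5, -3.7]
width: 51.6
gripper_force: 64.9
```

Run:
```python
from h import *
print(onz("scene",(214,171),144),onz("side",(355,290),144),onz("scene",(218,195),64),onz("side",(352,307),64))
s=status.read_state();print(s["eef_pos"],s["force"],s["width"],s["gripper_force"],np.abs(s["qd"]).max())
```

```text
[ 517.2 -137.2  144. ] [ 508.9 -145.2  144. ] [ 521.9 -137.1   64. ] [ 512.2 -142.6   64. ]
[ 512.94355429 -135.99067746  202.67649005] [-0.12315843 -0.5270909  -3.68263533] 51.56480244022821 64.93548070080578 0.001486995863076552
```

Aligned within a few millimetres and at rest, so I'm handing in.

```bash
python3 -c "
from cell import ctrl
print(ctrl.finish_job())"
```

```text
the job is handed in; nothing more can be done
None
```

The job is handed in (no verdict was returned): the heavier can (about 3.5 N, against about 1.2 N) is held still and upright about 45 mm above the gear's hub, and the lighter can stands upright on the bench.

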